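# Fit the flanged lid on the inclined dye pot and latch its keeper bar

### The job

Close the dye pot: put the steel lid on the pot's sloping mouth, turned so that its three holes go over the three brass studs and it lies fully home on the flange. Then swing the blue keeper bar across above the lid against its spring until its latch catches, and leave it latched. Do not knock over or push about the beaker, the jar and the flask.

Things in the scene. Friction and masses are not known exactly. Their poses are not given: they have to be found in the camera images.
- lid_handle (a point): Centre of the black handle bar of the loose steel lid (disc 144 mm wide, 8 mm thick, 0.35 kg; starts flat on the bench, handle up). Bar 76 mm long (along x), 17 mm wide (y), 20 mm high, its centre 42 mm above the lid's underside, 24 mm free under it. z: the lid's axis, upward. Three 14 mm holes lie 57 mm from the axis: one at +x, the others 120 degrees to either side. Small brass vent at -x.
- lid_under (a point): Centre of the lid's flat underside, 42 mm below lid_handle along the lid's axis; same axes.
- mouth (a point): Centre of the pot's flange face, on which the lid must lie (144 mm wide). z: the mouth's axis, out of the pot, leaning 30 degrees from vertical towards the robot's side. Three brass studs stand on it parallel to z, 57 mm from the axis: one at +x, the others 120 degrees to either side; 10 mm thick, 18 mm high, upper 8 mm tapered to 4 mm. Any of the three fits will do.
- stud (a point): Foot of the stud at the mouth's +x, level with the flange face, which is 135 mm above the bench and 20 mm above the steel deck of the fixed white housing (200 mm deep, 230 wide). The pot may stand at any angle in its well and is stiff to turn (2.5 Nm).
- keeper_knob (a point): Centre of the upright black knob (19 mm thick, 35 mm high, parallel to the mouth's z) on the blue keeper bar, 92 mm above the plane of the flange face and 150 mm from the bar's pivot axis; its lower end is 7 mm above the bar. The bar swings in a plane parallel to the flange, its pad 54 mm above it: 2 mm over the handle of a lid that is fully home.
- keeper_pivot (a point): Point on the bar's pivot axis, 98 mm left of the mouth's axis and 62 mm above the plane of the flange face, at the bar's mid height. z: the pivot axis, parallel to the mouth's z. The axes turn with the bar, which points along -y here. The bar is 17 mm wide and reaches 205 mm from the pivot.
- keeper (a joint): Angle of the keeper bar (rad) about its pivot's z. 2.0: standing open at its stop, pointing up the slope and outwards. 0: shut, pointing right across the mouth's axis. Hard stop at -0.03. A torsion spring drives it open (0.2 Nm open, 0.9 Nm shut). The latch catches when it is pushed below about 0.005 and then holds it near 0.01; let go before that, it swings open again.
- latch_bolt (a joint): Steel spring bolt with a ramp on the blue post 98 mm right of the mouth's axis (m): 0 up, negative pushed down. From about 0.14 rad of keeper on, the pin under the bar's tip rides over the ramp and pushes it down (some 3 N more at the knob); it springs up again behind the pin.
- beaker_150: Glass beaker with a little teal dye, 62 mm wide, 80 mm high; origin at its foot. Stays where it is.
- dye_jar: White dye jar with a cream cap, 50 mm wide, 95 mm high; origin at its foot. Stays where it is.
- flask: Glass conical flask, 65 mm wide, 105 mm high; origin at its foot. Stays where it is.
Things that resemble listed ones, but are neither listed nor needed, are in the scene too. Leave any red look-alike of the part that bears lid_handle alone.

How it is judged:
By the outcome, as a careful person would: the job done as asked, in the order asked, and still so for the second after the job is handed in, with the robot touching nothing.
It also fails if it takes over 64 s, if anything falls off the work surface, if the arm or the gripper's body presses on something with over 40 N, if the wrist force passes 120 N, or if a joint passes its speed limit or range.

### The arm

A 6-joint arm with a two-finger parallel gripper is mounted at the origin on a cart in front of the work surface, level with it; the furniture and walls round the work are solid. World frame = base frame: x ahead of the robot, y to its left, z up, the work surface at z = 0. Lengths are in m, angles in degrees, forces in N, time in s.
With the tool pointing down it reaches from about 0.35 to 0.875 m from the base axis. Payload 15.5 kg.
Tool frame: the origin (TCP) lies between the finger pads; the fingertips stand 25 mm ahead of it and the grasp point (between the pads) lies 6 mm ahead of it; z points along the fingers, y is the line along which they close (so a half turn about z gives the same grasp; the last joint's range is limited). The gripper opens to 85 mm and grips with 20 to 120 N. Pads are 22 mm wide; open, the fingers measure 114 mm over their backs; the gripper's body (76 mm by 85 mm) begins 54 mm behind the grasp point. The pads swing forward as they close: fully open they stand 13 mm farther back than shut.
Start: joints at [-77.607, 28.281, 77.091, -0, 74.628, -5.472], TCP at [0.192, -0.595, 0.256] pointing down, gripper open.
Joint ranges: [-166.48, 166.48], [-47.26, 123.95], [12.59, 153.08], [-70.14, 250.14], [6.76, 159.57], [-176.63, 176.63]. Speed limits (degrees/s): [108.29, 108.29, 147.25, 172.46, 172.46, 172.46].

### API

Orientations are given as [roll, pitch, yaw] about the fixed x, y, z axes, in that order (R = Rz(yaw) Ry(pitch) Rx(roll)).
In Python, from station import observe, grab_frame, finish_job gives the robot as it stands. The module is installed in compiled form; this text tells all that it offers.
- The arm moves only by the tool carry_out, never from a script. Its argument "steps" is a list of rows, each an object of numbers: "ax", "ay", "az": the turn, a rotation vector about the world's x, y, z in rad; "dx", "dy", "dz": the shift along the world's x, y, z in mm; "gripper": the gripper command: -1 is fully open, 1 is shut, values between are in proportion. In form: [{"ax": .., "ay": .., "az": .., "dx": .., "dy": .., "dz": .., "gripper": ..}, ...]. A call has 1 to 12 rows; each row is the pose to reach, as a shift and turn from the pose commanded when the call began; what a row does not reach only later rows make up. A row lasts 1/8 s, in which the tool goes at most 62.5 mm and 10.7 degrees, less where a joint would pass 70% of its speed; a pose out of reach is approached as far as the arm can. A call with a gripper value outside its range is refused whole. The fingers move at their own pace and stop on an object; "grip_force" is the grip in N (left out, the last holds). Time passes only in rows, so rows that repeat a pose let the fingers close. It gives the time, the measured TCP pose, the force, the opening and the grip force at its end, in the units of the state.
- observe(): the state, without advancing time (a new reading comes with each control period).
- grab_frame(name): name is "scene" or "top" or "wrist"; returns a dict with "color" (400x640x3 uint8, red, green, blue), "fovy" (degrees; the focal length in pixels is half the picture's height over the tangent of half this angle, whatever the lens; pixels are square), "cx", "cy" (the principal point, pixels), "rvec" (rotation vector, rad) and "tvec" (3), from world to camera coordinates, as OpenCV has them. Camera axes: x right, y down, z forward; pixel columns grow to the right and rows downward; lengths in m; the calibration is good to about 2 mm. The wrist camera is an equidistant fisheye: a pixel r from the principal point sees the ray r / f radians off the axis. A picture is of the moment at which its call begins. There is no depth.
- finish_job(): hands the job in; it is judged then, once.
The state is a dict: "t": time; "joints": joint angles; "qvel": joint speeds; "joint_torque": joint torques, N m; "ee_pos": TCP position; "tcp_rot": TCP orientation; "force": force on the tool from outside, world axes, zero at the start; "ft_torque": the same for the moment, N m; "opening": finger opening in m; "finger_force": force on a finger pad.
Only numpy, scipy, OpenCV 4.12 (cv2) and the standard library are available. Lean on these libraries where they do the work, as an engineer would, in place of code of your own. Each camera call takes 0.05 s, during which the arm holds its last target. There are 200 camera calls.

## Working session

There is one attempt and no reset: what is moved stays moved. The work goes in short steps, Python scripts to look and compute and a tool call to move; the robot and the scene stay as the last step left them, time stands still between calls to the robot, and variables do not carry over. Pictures are saved under pics/ and viewed, at most 10 in all, crops included, and the job is handed in when it is done.

Besides the shell and the picture viewer there is one more tool, called after "Emit:" as name([rows], argument=value, ...), one row to a line, values as JSON. carry_out: Moves the arm, as the interface text tells. Its arguments: {"type":"object","properties":{"steps":{"type":"array"},"grip_force":{"type":"number"}},"required":["steps"]}

```bash
mkdir -p pics; cat > h.py <<'E'
import numpy as np, cv2
from station import observe, grab_frame, finish_job
def cam(n):
    d=grab_frame(n); d['f']=d['color'].shape[0]/2/np.tan(np.radians(d['fovy'])/2)
    d['R']=cv2.Rodrigues(np.array(d['rvec'],float))[0]; d['t']=np.array(d['tvec'],float).ravel(); d['n']=n
    d['C']=-d['R'].T@d['t']; return d
def ray(d,u,v):
    x,y=(u-d['cx'])/d['f'],(v-d['cy'])/d['f']
    if d['n']=='wrist':
        r=np.hypot(x,y); s=np.sin(r)/r if r>0 else 1; c=np.array([x*s,y*s,np.cos(r)])
    else: c=np.array([x,y,1.])
    c=d['R'].T@c; return c/np.linalg.norm(c)
def onplane(d,u,v,n,p0):
    r=ray(d,u,v); n=np.array(n,float); return d['C']+r*(n@(np.array(p0)-d['C']))/(n@r)
def onz(d,u,v,z): return onplane(d,u,v,[0,0,1],[0,0,z])
def proj(d,P):
    c=d['R']@np.array(P,float)+d['t']
    if d['n']=='wrist':
        th=np.arctan2(np.hypot(c[0],c[1]),c[2]); k=th/np.hypot(c[0],c[1]); return d['cx']+d['f']*c[0]*k,d['cy']+d['f']*c[1]*k
    return d['cx']+d['f']*c[0]/c[2],d['cy']+d['f']*c[1]/c[2]
def tri(obs):
    A=np.zeros((3,3));b=np.zeros(3)
    for d,u,v in obs:
        r=ray(d,u,v);M=np.eye(3)-np.outer(r,r);A+=M;b+=M@d['C']
    return np.linalg.solve(A,b)
def save(d,name,box=None,s=1):
    im=d['color'][...,::-1]
    if box: im=im[box[1]:box[3],box[0]:box[2]]
    cv2.imwrite('pics/'+name,cv2.resize(im,None,fx=s,fy=s,interpolation=cv2.INTER_CUBIC))
E
python3 - <<'E'
from h import *
s=cam('scene');t=cam('top');w=cam('wrist')
for d in(s,t,w): print(d['n'],d['f'],d['cx'],d['cy'],d['C'],d['R'].tolist())
a=np.vstack([s['color'],t['color']])[...,::-1]
cv2.imwrite('pics/a.png',s['color'][...,::-1]);cv2.imwrite('pics/b.png',t['color'][...,::-1])
print(observe())
E
```

```text
scene 429.4339053008123 325.18111732121577 204.59356707115623 [0.47947465 1.15345584 0.70301461] [[-0.9970199416613752, -0.07471456877688985, 0.019208569494661588], [-0.049531462471950935, 0.4290949043515565, -0.9019003255820003], [0.059142794615553676, -0.900164038535206, -0.4315168983632629]]
top 400.388411914707 326.2978616857228 205.6637718650526 [ 0.47734452 -0.01014025  1.3793069 ] [[0.021695756346738815, -0.9997625457105496, 0.0020362590464661455], [-0.9991470023627261, -0.021753888918377706, -0.03510037017619209], [0.03513633199583832, -0.0012729930432876305, -0.9993817176947906]]
wrist 309.70691628693146 321.2484750016148 201.25675351090442 [ 0.26281807 -0.57156818  0.37305701] [[0.3072616776297581, -0.9516227914302158, -0.002079492897687718], [-0.9099037468565039, -0.2944298951124721, 0.2922091858935212], [-0.2786851860372967, -0.08789254629730152, -0.95635216703301]]
{'t': 0.15, 'joints': array([-7.76072761e+01,  2.83063210e+01,  7.71168217e+01,  1.84477645e-03,
        7.46265195e+01, -5.47254851e+00]), 'qvel': array([ 0.069101  , -0.09656412, -0.10085167,  0.12124015,  0.07577178,
       -0.0454121 ]), 'joint_torque': array([-3.22649335e-03, -8.82543826e+01, -3.84064794e+01, -4.58432041e-04,
        7.14541486e-03,  2.85400887e-06]), 'ee_pos': array([ 0.19169324, -0.59464281,  0.25585414]), 'tcp_rot': array([-1.79950734e+02, -6.50646733e-03,  1.78647798e+01]), 'force': array([ 0.49344758, -0.44490597,  0.66023151]), 'ft_torque': array([ 0.0379348 , -0.06060089, -0.04008812]), 'finger_force': 0.0, 'opening': 0.08532622865943497}
```

View pics/a.png

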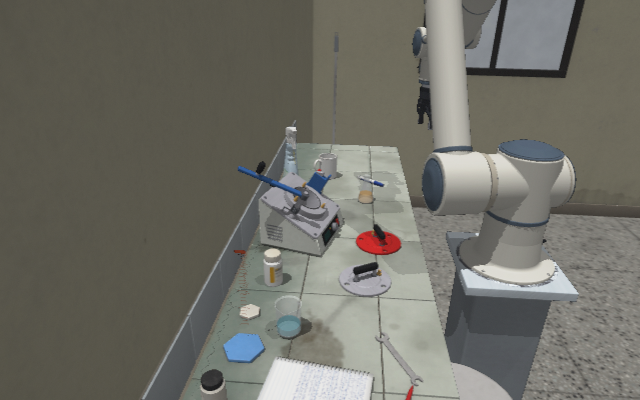

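View pics/b.png

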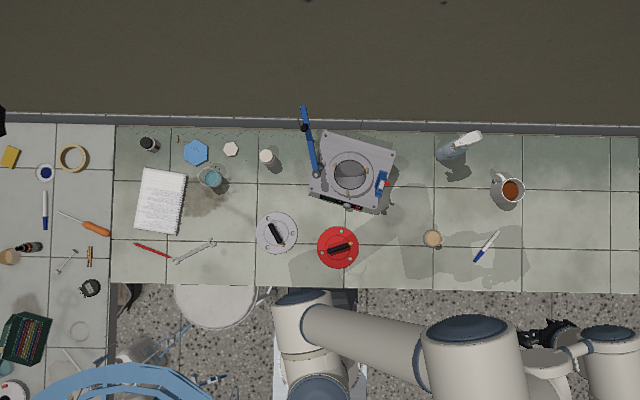

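Candidates for the lid are the steel disc at top (277,233) and the red disc at top (337,247), which is the look-alike. I choose the steel one. The pot is at (350,173) and the keeper pivot at about (317,175). I'll check with one close crop.

```bash
python3 - <<'E'
from h import *
t=cam('top');s=cam('scene')
a=cv2.resize(t['color'][95:275,245:405,::-1],None,fx=3.3,fy=3.3,interpolation=cv2.INTER_CUBIC)
cv2.imwrite('pics/c.png',a)
b=cv2.resize(s['color'][150:300,230:410,::-1],None,fx=4,fy=4,interpolation=cv2.INTER_CUBIC)
cv2.imwrite('pics/d.png',b)
E
```

```text
(no output)
```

View pics/c.png

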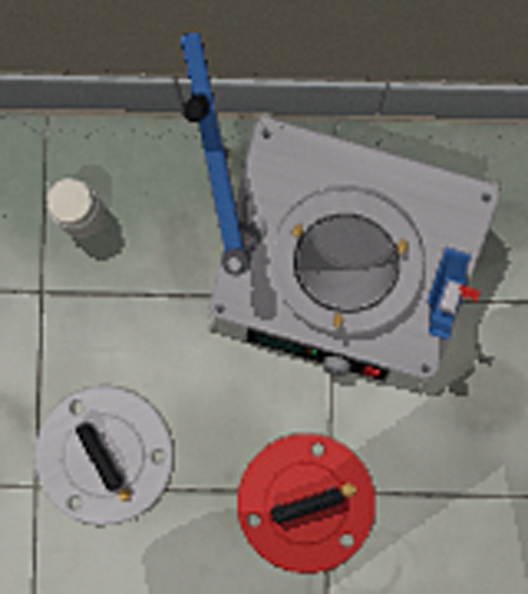

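View pics/d.png

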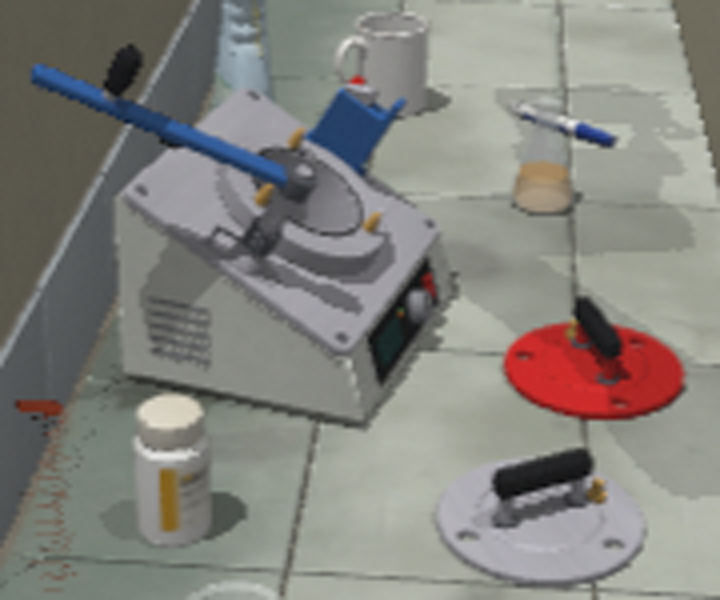

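The crops show the steel lid at crop c (105,455), with holes at (77,407), (158,457), (75,503) and the vent at (124,495). The studs are at (298,231), (402,246), (338,321). The steel lid is the right one. Next I'll take numbers from colour masks.

```bash
python3 - <<'E'
from h import *
def blobs(d,box,m,amin):
    x0,y0,x1,y1=box; n,l,st,c=cv2.connectedComponentsWithStats(m[y0:y1,x0:x1].astype(np.uint8))
    return [(round(c[i][0]+x0,2),round(c[i][1]+y0,2),int(st[i][4])) for i in range(1,n) if st[i][4]>=amin]
def brass(d):
    h=cv2.cvtColor(d['color'],cv2.COLOR_RGB2HSV).astype(int)
    return (h[...,0]>10)&(h[...,0]<28)&(h[...,1]>110)&(h[...,2]>80)
def blue(d):
    h=cv2.cvtColor(d['color'],cv2.COLOR_RGB2HSV).astype(int)
    return (h[...,0]>98)&(h[...,0]<120)&(h[...,1]>120)
def dark(d): return d['color'].max(2)<45
t=cam('top');s=cam('scene')
print('brass top',blobs(t,(245,95,405,275),brass(t),3)); print('brass sc',blobs(s,(230,150,410,300),brass(s),3))
print('dark top',blobs(t,(245,95,405,275),dark(t),10)); print('dark sc',blobs(s,(230,150,410,300),dark(s),10))
print('blue top',blobs(t,(245,95,405,275),blue(t),10))
# lid disc top
h=cv2.cvtColor(t['color'],cv2.COLOR_RGB2HSV)
o=lambda x,y:(245+x/3.3-.35,95+y/3.3-.35)
P=[onz(t,*o(*p),.008) for p in[(77,407),(158,457),(75,503)]]
print('holes',np.round(P,4)); print('c',np.mean(P,0), [np.linalg.norm(p-np.mean(P,0)) for p in P])
print('vent',onz(t,*o(124,495),.012))
for p in [(267,131),(487,197),(426,369),(220,310)]: print(o(*p))
E
```

```text
brass top [(np.float64(334.5), np.float64(164.5), 6), (np.float64(366.29), np.float64(169.14), 7), (np.float64(346.89), np.float64(191.67), 9), (np.float64(350.21), np.float64(243.36), 14), (np.float64(282.0), np.float64(244.5), 8)]
brass sc [(np.float64(303.5), np.float64(184.5), 6), (np.float64(295.54), np.float64(198.15), 13), (np.float64(322.29), np.float64(205.57), 7), (np.float64(372.75), np.float64(231.88), 8), (np.float64(271.57), np.float64(274.55), 58), (np.float64(378.79), np.float64(272.5), 14)]
dark top [(np.float64(303.92), np.float64(127.47), 49), (np.float64(319.3), np.float64(163.5), 10), (np.float64(331.48), np.float64(199.49), 88), (np.float64(352.47), np.float64(205.53), 19), (np.float64(360.1), np.float64(207.6), 10), (np.float64(274.87), np.float64(233.1), 104), (np.float64(337.72), np.float64(247.92), 95)]
dark sc [(np.float64(260.17), np.float64(167.1), 70), (np.float64(328.11), np.float64(232.49), 146), (np.float64(378.92), np.float64(231.87), 79), (np.float64(365.27), np.float64(268.25), 147)]
blue top [(np.float64(308.85), np.float64(137.51), 338), (np.float64(379.52), np.float64(182.74), 152)]
holes [[0.479  0.1867 0.008 ]
 [0.4291 0.1015 0.008 ]
 [0.3798 0.1861 0.008 ]]
c [0.4293019 0.1581106 0.008    ] [np.float64(0.057376559377448816), np.float64(0.05663293168620523), np.float64(0.05691260514420673)]
vent [0.38936489 0.13525169 0.012     ]
(325.55909090909086, 134.3469696969697)
(392.2257575757576, 154.3469696969697)
(373.7409090909091, 206.46818181818182)
(311.31666666666666, 188.58939393939394)
```

```bash
python3 - <<'E'
from h import *
t=cam('top');s=cam('scene')
S=np.array([tri([(t,*a),(s,*b)]) for a,b in [((334.5,164.5),(295.54,198.15)),((366.29,169.14),(303.5,184.5)),((346.89,191.67),(322.29,205.57))]])
c=S.mean(0);n=np.cross(S[1]-S[0],S[2]-S[0]);n/=np.linalg.norm(n); n*=np.sign(n[2])
print(S.round(4),c.round(4),n.round(3),np.degrees(np.arccos(n[2])),np.degrees(np.arctan2(n[1],n[0])),np.linalg.norm(S-c,axis=1))
K=tri([(t,303.92,127.47),(s,260.17,167.1)]);print('knob',K)
# deck edge yaw via screws, iterate over psi for planes
scr=[(325.56,134.35),(392.23,154.35),(373.74,206.47),(311.32,188.59)]
psi=np.radians(np.degrees(np.arctan2(n[1],n[0])))
for k in range(6):
    N=np.array([.5*np.cos(psi),.5*np.sin(psi),np.cos(np.pi/6)])
    c0=c-N*(c[2]-.135)/N[2]
    Q=[onplane(t,*p,N,c0-.02*N) for p in scr]
    e=(Q[0]-Q[1])+(Q[3]-Q[2]); psi=np.arctan2(e[1],e[0])+np.pi/2
print(np.round(Q,4),'psi',np.degrees(psi),'c0',c0,'height',(c-c0)@N, 'quadcentre',np.mean(Q,0)+.02*N)
print('edge dirs',[(Q[0]-Q[1]).round(3),(Q[3]-Q[2]).round(3),(Q[0]-Q[3]).round(3)])
X=np.array([-np.cos(psi)*np.cos(np.pi/6),-np.sin(psi)*np.cos(np.pi/6),.5]);Y=np.cross(N,X)
print('X',X,'Y',Y)
for p in S: print('stud ang (from X toward Y)',np.degrees(np.arctan2((p-c)@Y,(p-c)@X)))
k=K-c0; print('knob in mouth frame',k@X,k@Y,k@N,'pred',.15*.909,.098+.15*.416,.092)
# flange ring ellipse? deck-level mouth hole
E
```

```text
[[ 0.6485 -0.0342  0.1505]
 [ 0.6357 -0.1319  0.1556]
 [ 0.5687 -0.0762  0.1096]] [ 0.6176 -0.0808  0.1386] [-0.499  0.11   0.86 ] 30.703102937510863 167.59153107287273 [0.05716037 0.05687153 0.05709786]
knob [0.73223856 0.05518862 0.28105134]
[[ 0.7376 -0.0047  0.1661]
 [ 0.6809 -0.2092  0.1653]
 [ 0.5241 -0.1669  0.0716]
 [ 0.5782  0.0384  0.0708]] psi 164.8642075099281 c0 [ 0.61961907 -0.08130157  0.135     ] height 0.004105479143406134 quadcentre [ 0.62054236 -0.08299257  0.13576949]
edge dirs [array([0.057, 0.205, 0.001]), array([ 0.054,  0.205, -0.001]), array([ 0.159, -0.043,  0.095])]
X [ 0.83598273 -0.2261258   0.5       ] Y [2.61107566e-01 9.65309711e-01 3.48393519e-08]
stud ang (from X toward Y) 68.13524339346814
stud ang (from X toward Y) -51.76355791457609
stud ang (from X toward Y) -171.5778091062883
knob in mouth frame 0.13630966524328733 0.16116111287401738 0.08994713474231658 pred 0.13635 0.1604 0.092
```

Lid centre (0.4293, 0.1581), +x heading 29.8°. Mouth (0.620, -0.082, 0.135), X heading -15.1°, stud angle 68.3° (mod 120). The knob position agrees with the text. Moving over the lid.

Emit:
carry_out([
  {"dx": 45,"dy": 35,"dz": 10,"gripper": -1},
  {"dx": 85,"dy": 75,"dz": 10,"gripper": -1},
  {"dx": 125,"dy": 120,"dz": 10,"gripper": -1},
  {"dx": 160,"dy": 165,"dz": 10,"gripper": -1},
  {"dx": 190,"dy": 215,"dz": 10,"gripper": -1},
  {"dx": 210,"dy": 270,"dz": 10,"gripper": -1},
  {"dx": 225,"dy": 325,"dz": 10,"az": 0.05,"gripper": -1},
  {"dx": 235,"dy": 380,"dz": 10,"az": 0.1,"gripper": -1},
  {"dx": 237,"dy": 440,"dz": 0,"az": 0.15,"gripper": -1},
  {"dx": 237,"dy": 500,"dz": 0,"az": 0.208,"gripper": -1},
  {"dx": 237,"dy": 560,"dz": 0,"az": 0.208,"gripper": -1},
  {"dx": 237,"dy": 620,"dz": -20,"az": 0.208,"gripper": -1},
])

```text
$.steps[0]: bad value
```

Emit:
carry_out([
  {"dx": 0,"dy": 55,"dz": -10,"gripper": -1},
  {"dx": 0,"dy": 110,"dz": -30,"gripper": -1},
  {"dx": 0,"dy": 133,"dz": -50,"gripper": -1},
  {"dx": 0,"dy": 133,"dz": -50,"gripper": -1},
  {"dx": 0,"dy": 133,"dz": -50,"gripper": -1},
])

```text
$.steps[0]: bad value
```

```bash
python3 - <<'E'
from h import *
w=cam('wrist');o=observe();print(o['ee_pos'],o['tcp_rot'],o['joints'].round(1))
save(w,'e.png')
c=np.array([.4293,.1581,0]);u=np.array([np.cos(np.radians(29.8)),np.sin(np.radians(29.8)),0])
print('pred vent',proj(w,c-.046*u+[0,0,.012]),'hole',proj(w,c+.057*u+[0,0,.008]),'handle ends',proj(w,c+.038*u+[0,0,.052]),proj(w,c-.038*u+[0,0,.052]))
E
```

```text
[ 0.19172637 -0.5948322   0.25625926] [-1.79996850e+02 -8.94583920e-04  1.78640153e+01] [-77.6  28.3  77.1   0.   74.6  -5.5]
pred vent (np.float64(-1.3089399640197144), np.float64(-17.062524348136833)) hole (np.float64(4.476555953832815), np.float64(-53.39125380922448)) handle ends (np.float64(-10.854907964592144), np.float64(-51.668573113417665)) (np.float64(-15.025842776838772), np.float64(-23.51298602653324))
```

View pics/e.png

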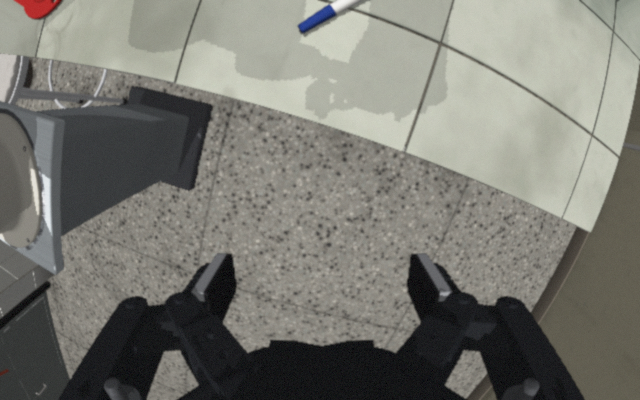

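The call was refused, so nothing moved. The picture shows only the start pose, with floor and bench edge. Each row probably needs all the keys.

Emit:
carry_out([
  {"ax": 0,"ay": 0,"az": 0,"dx": 45,"dy": 35,"dz": 10,"gripper": -1},
  {"ax": 0,"ay": 0,"az": 0,"dx": 85,"dy": 75,"dz": 10,"gripper": -1},
  {"ax": 0,"ay": 0,"az": 0,"dx": 125,"dy": 120,"dz": 10,"gripper": -1},
  {"ax": 0,"ay": 0,"az": 0,"dx": 160,"dy": 165,"dz": 10,"gripper": -1},
  {"ax": 0,"ay": 0,"az": 0,"dx": 190,"dy": 215,"dz": 10,"gripper": -1},
  {"ax": 0,"ay": 0,"az": 0,"dx": 210,"dy": 270,"dz": 10,"gripper": -1},
  {"ax": 0,"ay": 0,"dx": 225,"dy": 325,"dz": 10,"az": 0.05,"gripper": -1},
  {"ax": 0,"ay": 0,"dx": 235,"dy": 380,"dz": 10,"az": 0.1,"gripper": -1},
  {"ax": 0,"ay": 0,"dx": 237,"dy": 440,"dz": 0,"az": 0.15,"gripper": -1},
  {"ax": 0,"ay": 0,"dx": 237,"dy": 500,"dz": 0,"az": 0.208,"gripper": -1},
  {"ax": 0,"ay": 0,"dx": 237,"dy": 560,"dz": 0,"az": 0.208,"gripper": -1},
  {"ax": 0,"ay": 0,"dx": 237,"dy": 620,"dz": -20,"az": 0.208,"gripper": -1},
])

```text
t: 2.0
ee_pos: [0.4294, 0.0262, 0.2374]
tcp_rot: [179.9, -0.2, 29.8]
force: [0.7, 0.2, -0.4]
opening: 0.0852
finger_force: 0.0
```

Emit:
carry_out([
  {"ax": 0,"ay": 0,"az": 0,"dx": 0,"dy": 55,"dz": -10,"gripper": -1},
  {"ax": 0,"ay": 0,"az": 0,"dx": 0,"dy": 110,"dz": -30,"gripper": -1},
  {"ax": 0,"ay": 0,"az": 0,"dx": 0,"dy": 133,"dz": -60,"gripper": -1},
  {"ax": 0,"ay": 0,"az": 0,"dx": 0,"dy": 133,"dz": -60,"gripper": -1},
  {"ax": 0,"ay": 0,"az": 0,"dx": 0,"dy": 133,"dz": -60,"gripper": -1},
])

```text
t: 2.62
ee_pos: [0.429, 0.1571, 0.1769]
tcp_rot: [180.0, -0.0, 29.8]
force: [0.5, -0.5, -0.2]
opening: 0.0855
finger_force: 0.0
```

```bash
python3 - <<'E'
from h import *
w=cam('wrist');o=observe();print(o['ee_pos'],o['tcp_rot'],o['joints'].round(1))
save(w,'f.png')
c=np.array([.4293,.1581,0]);u=np.array([np.cos(np.radians(29.8)),np.sin(np.radians(29.8)),0])
for n,p in [('vent',c-.046*u+[0,0,.012]),('hole',c+.057*u+[0,0,.008]),('h+',c+.038*u+[0,0,.052]),('h-',c-.038*u+[0,0,.052])]: print(n,np.round(proj(w,p),1))
E
```

```text
[0.42919485 0.15690068 0.17721532] [ 1.79976606e+02 -5.21980617e-02  2.97499690e+01] [ 12.6  21.3 105.7  -0.   53.   72.8]
vent [320.9 234. ]
hole [320.9 127.9]
h+ [320.8 155.2]
h- [320.8 243.7]
```

View pics/f.png

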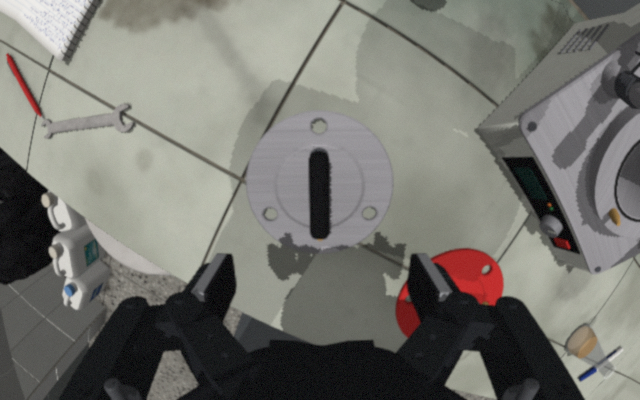

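The wrist view shows the steel lid centred, with the handle from (319,149) to (319,239) and holes at (319,126), (270,213), (369,213). That is about 2 mm from the prediction. I'll grasp.

Emit:
carry_out([
  {"ax": 0,"ay": 0,"az": 0,"dx": 1,"dy": 2.5,"dz": -50,"gripper": -1},
  {"ax": 0,"ay": 0,"az": 0,"dx": 1,"dy": 2.5,"dz": -100,"gripper": -1},
  {"ax": 0,"ay": 0,"az": 0,"dx": 1,"dy": 2.5,"dz": -129,"gripper": -1},
  {"ax": 0,"ay": 0,"az": 0,"dx": 1,"dy": 2.5,"dz": -129,"gripper": 0},
  {"ax": 0,"ay": 0,"az": 0,"dx": 1,"dy": 2.5,"dz": -129,"gripper": 1},
  {"ax": 0,"ay": 0,"az": 0,"dx": 1,"dy": 2.5,"dz": -129,"gripper": 1},
  {"ax": 0,"ay": 0,"az": 0,"dx": 1,"dy": 2.5,"dz": -129,"gripper": 1},
  {"ax": 0,"ay": 0,"az": 0,"dx": 1,"dy": 2.5,"dz": -129,"gripper": 1},
  {"ax": 0,"ay": 0,"az": 0,"dx": 1,"dy": 2.5,"dz": -129,"gripper": 1},
], grip_force=60)

```text
t: 3.8
ee_pos: [0.4303, 0.1601, 0.0487]
tcp_rot: [180.0, -0.1, 29.8]
force: [-2.0, -1.6, 19.0]
opening: 0.0163
finger_force: 58.7
```

Emit:
carry_out([
  {"ax": 0,"ay": 0,"az": 0,"dx": 0,"dy": 0,"dz": 30,"gripper": 1},
  {"ax": 0,"ay": 0,"az": 0,"dx": 0,"dy": 0,"dz": 85,"gripper": 1},
  {"ax": 0,"ay": 0,"az": 0,"dx": 0,"dy": -20,"dz": 140,"gripper": 1},
  {"ax": 0,"ay": 0,"az": 0,"dx": 0,"dy": -40,"dz": 195,"gripper": 1},
  {"ax": 0,"ay": 0,"az": 0,"dx": 0,"dy": -60,"dz": 250,"gripper": 1},
  {"ax": 0,"ay": 0,"az": 0,"dx": 0,"dy": -60,"dz": 300,"gripper": 1},
  {"ax": 0,"ay": 0,"az": 0,"dx": 0,"dy": -60,"dz": 300,"gripper": 1},
])

```text
t: 4.68
ee_pos: [0.4307, 0.0999, 0.351]
tcp_rot: [179.8, -0.4, 29.8]
force: [0.9, -0.3, -5.1]
opening: 0.0162
finger_force: 61.0
```

```bash
cat >> h.py <<'E'
from scipy.spatial.transform import Rotation as Ro
def tool(o): return Ro.from_euler('xyz',o['tcp_rot'],degrees=True).as_matrix(),np.array(o['ee_pos'])
psi=np.radians(164.9);N=np.array([.5*np.cos(psi),.5*np.sin(psi),np.sqrt(.75)])
X=np.array([-np.cos(psi)*np.sqrt(.75),-np.sin(psi)*np.sqrt(.75),.5]);Y=np.cross(N,X)
c0=np.array([.6200,-.0818,.135])
def dirm(deg): a=np.radians(deg); return np.cos(a)*X+np.sin(a)*Y
def delta(o,R,p):
    Rc,pc=tool(o); print('rotvec',Ro.from_matrix(R@Rc.T).as_rotvec().round(4),'d mm',((p-pc)*1e3).round(1))
E
python3 - <<'E'
from h import *
w=cam('wrist');o=observe();Rt,p=tool(o);print(p,o['tcp_rot'],o['force'],o['opening'],o['finger_force'])
save(w,'g.png',(200,80,440,280),3)
# predicted holes if lid centred under tcp
C=p-np.array([0,0,.0487-.008])
for k in range(3):
    a=np.radians(120*k); q=C+.057*(np.cos(a)*Rt[:,0]-np.sin(a)*Rt[:,1]); print(k,np.round(proj(w,q),1))
g=w['color'].astype(int).max(2)
m=(w['color'][80:280,200:440].min(2)>130).astype(np.uint8)
cs,_=cv2.findContours(m,cv2.RETR_CCOMP,cv2.CHAIN_APPROX_NONE)
for c in cs:
    if 40<cv2.contourArea(c)<400: e=cv2.minEnclosingCircle(c);M=cv2.moments(c);print('cont',M['m10']/M['m00']+200,M['m01']/M['m00']+80,M['m00'],e[1])
a=dirm(68.27);R=np.column_stack([a,np.cross(-N,a),-N])
delta(o,R,c0+N*(.0487+.09))
E
```

```text
[0.42978214 0.09988104 0.34862361] [ 1.79929316e+02 -1.54202482e-01  2.97769431e+01] [-0.62810402 -0.11818004 -5.43433156] 0.016069148483023137 60.96425771713257
0 [320.6 145.8]
1 [241.5 286.4]
2 [400.  286.4]
cont 432.33716475095787 114.27586206896552 174.0 19.241981506347656
cont 433.6003683241252 88.61418047882137 181.0 13.729630470275879
cont 332.82026143790847 149.19281045751632 51.0 8.276573181152344
cont 313.83970856102 152.6047358834244 91.5 13.601571083068848
cont 321.34955752212386 133.0 113.0 15.03339672088623
rotvec [-0.2385 -0.4677  0.3984] d mm [ 123.3 -163.6  -93.5]
```

View pics/g.png

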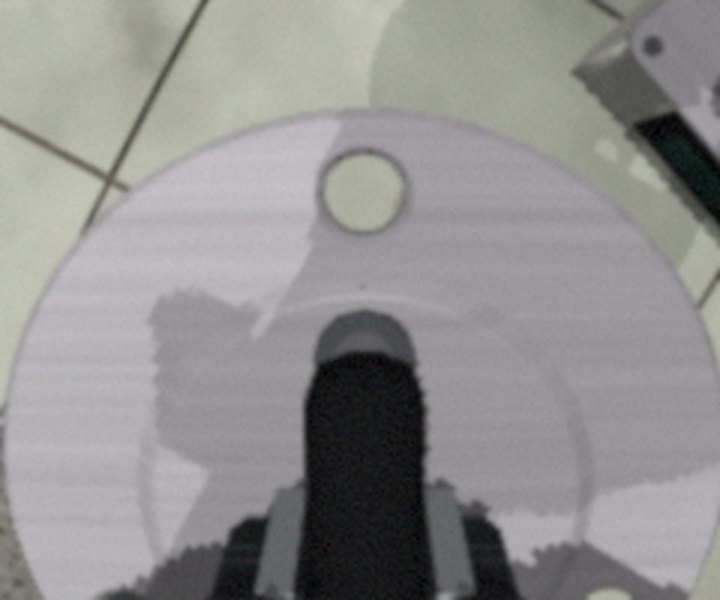

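The lid is held, with its +x hole at px (321,143.7) against a predicted (320.6,145.8), so it sits about 1 mm ahead along tool x. Moving to a standoff 120 mm above the flange along its axis.

Emit:
carry_out([
  {"ax": -0.05,"ay": -0.09,"az": 0.08,"dx": 22,"dy": -32,"dz": -5,"gripper": 1},
  {"ax": -0.09,"ay": -0.19,"az": 0.16,"dx": 44,"dy": -64,"dz": -15,"gripper": 1},
  {"ax": -0.14,"ay": -0.28,"az": 0.24,"dx": 66,"dy": -96,"dz": -30,"gripper": 1},
  {"ax": -0.19,"ay": -0.37,"az": 0.32,"dx": 88,"dy": -128,"dz": -50,"gripper": 1},
  {"ax": -0.2385,"ay": -0.4677,"az": 0.3984,"dx": 109,"dy": -160,"dz": -67.5,"gripper": 1},
  {"ax": -0.2385,"ay": -0.4677,"az": 0.3984,"dx": 109,"dy": -160,"dz": -67.5,"gripper": 1},
  {"ax": -0.2385,"ay": -0.4677,"az": 0.3984,"dx": 109,"dy": -160,"dz": -67.5,"gripper": 1},
])

```text
t: 5.6
ee_pos: [0.5376, -0.0596, 0.2787]
tcp_rot: [152.1, -10.5, 55.7]
force: [0.2, 0.0, -3.8]
opening: 0.0161
finger_force: 60.9
```

```bash
python3 - <<'E'
from h import *
w=cam('wrist');s=cam('scene');o=observe();Rt,p=tool(o);print(p,o['tcp_rot'],o['joints'].round(1))
print('tool x vs a deg',np.degrees(np.arctan2(-Rt[:,0]@Y*0+Rt[:,0]@Y,Rt[:,0]@X)),'tilt err',np.degrees(np.arccos(-Rt[:,2]@N)))
d=p-c0;print('mouth coords',(d@X).round(4),(d@Y).round(4),(d@N).round(4))
a=dirm(68.27);R=np.column_stack([a,np.cross(-N,a),-N]);delta(o,R,c0+N*(.0487+.06)-.0008*a)
i1=cv2.resize(w['color'],(640,400));i2=cv2.resize(s['color'][120:260,220:400],(640,498))
cv2.imwrite('pics/i1.png',i1[...,::-1]);cv2.imwrite('pics/i2.png',i2[...,::-1])
for k in range(3): print('stud foot/tip wrist',np.round(proj(w,c0+.057*dirm(68.27+120*k)),1),np.round(proj(w,c0+.057*dirm(68.27+120*k)+.018*N),1))
E
```

```text
[ 0.53846106 -0.05931769  0.27989997] [151.95531272 -10.52099021  55.78924549] [-11.5  10.7 109.2  -3.7  30.4  28. ]
tool x vs a deg 68.28036076202802 tilt err 0.21914008905870816
mouth coords -0.0008 0.0005 0.1678
rotvec [ 0.0006 -0.0037  0.0007] d mm [ 28.6  -9.  -50.9]
stud foot/tip wrist [324.6 127.3] [324.7 128.6]
stud foot/tip wrist [274.3 215.8] [271.4 222.4]
stud foot/tip wrist [374.6 215.8] [377.6 222.4]
```

View pics/i1.png

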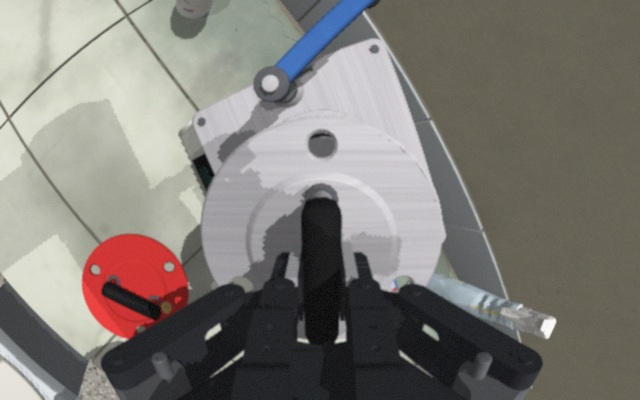

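The wrist view shows the lid over the pot, with its +x hole at (321,144) toward the keeper post at (270,83), which is clear. The studs are still hidden. I'll descend to 30 mm.

Emit:
carry_out([
  {"ax": 0.0006,"ay": -0.0037,"az": 0.0007,"dx": 11,"dy": -3.2,"dz": -19,"gripper": 1},
  {"ax": 0.0006,"ay": -0.0037,"az": 0.0007,"dx": 22,"dy": -6.5,"dz": -38,"gripper": 1},
  {"ax": 0.0006,"ay": -0.0037,"az": 0.0007,"dx": 33,"dy": -9.8,"dz": -58,"gripper": 1},
  {"ax": 0.0006,"ay": -0.0037,"az": 0.0007,"dx": 43,"dy": -12.9,"dz": -77,"gripper": 1},
  {"ax": 0.0006,"ay": -0.0037,"az": 0.0007,"dx": 43,"dy": -12.9,"dz": -77,"gripper": 1},
  {"ax": 0.0006,"ay": -0.0037,"az": 0.0007,"dx": 43,"dy": -12.9,"dz": -77,"gripper": 1},
])

```text
t: 6.45
ee_pos: [0.5817, -0.0724, 0.2037]
tcp_rot: [151.7, -10.7, 55.9]
force: [-0.6, -0.1, -4.3]
opening: 0.0161
finger_force: 60.9
```

```bash
python3 - <<'E'
from h import *
w=cam('wrist');s=cam('scene');t=cam('top');o=observe();Rt,p=tool(o)
d=p-c0;print('mouth coords',(d@X).round(4),(d@Y).round(4),(d@N).round(4),o['force'])
def brass(d):
    h=cv2.cvtColor(d['color'],cv2.COLOR_RGB2HSV).astype(int)
    return (h[...,0]>10)&(h[...,0]<28)&(h[...,1]>90)&(h[...,2]>60)
def bl(m,box,amin):
    x0,y0,x1,y1=box; n,l,st,c=cv2.connectedComponentsWithStats(m[y0:y1,x0:x1].astype(np.uint8))
    return [(round(float(c[i][0])+x0,1),round(float(c[i][1])+y0,1),int(st[i][4])) for i in range(1,n) if st[i][4]>=amin]
print('wrist',bl(brass(w),(200,60,450,330),4));print('scene',bl(brass(s),(260,150,345,240),3));print('top',bl(brass(t),(310,140,390,210),3))
for k in range(3):
    A=dirm(68.27+120*k);f=c0+.057*A
    print(k,'foot/tip s',np.round(proj(s,f),1),np.round(proj(s,f+.018*N),1),'w tip',np.round(proj(w,f+.018*N),1),'w hole',np.round(proj(w,f+.038*N+.0012*0),1))
i1=cv2.resize(w['color'][80:280,200:440],(600,500),interpolation=cv2.INTER_CUBIC)
cv2.imwrite('pics/j.png',np.hstack([cv2.resize(w['color'][90:250,240:400],(400,400),interpolation=cv2.INTER_CUBIC),cv2.resize(s['color'][150:250,250:350],(400,400),interpolation=cv2.INTER_CUBIC)])[...,::-1])
E
```

```text
mouth coords 0.0005 -0.0012 0.0794 [-1.05566709 -0.33259777 -4.22644969]
wrist [(319.3, 137.0, 127)]
scene [(322.5, 186.5, 4), (295.5, 198.1, 15)]
top [(361.2, 188.7, 15)]
0 foot/tip s [294.8 199.4] [297.5 195.3] w tip [320.8 139. ] w hole [320.7 142.7]
1 foot/tip s [321.9 206.2] [324.6 202.3] w tip [247.3 269.7] w hole [240.6 285.4]
2 foot/tip s [303.1 185.2] [305.6 181.2] w tip [394.3 269.7] w hole [401.  285.4]
```

View pics/j.png

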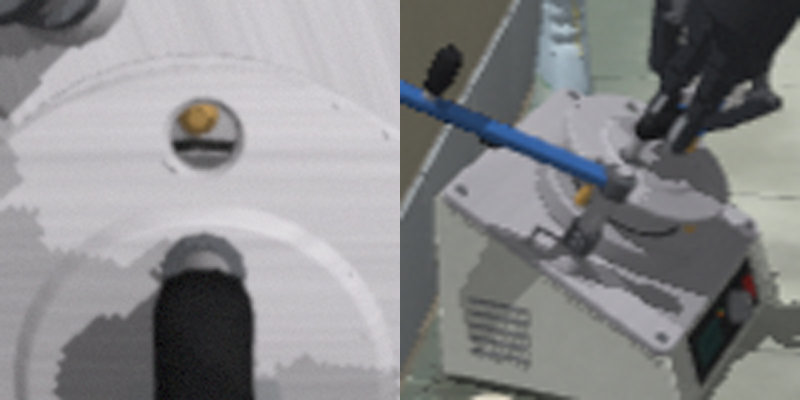

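Through the +x hole (322,143.6) the stud shows at (319,137), about 1.5 mm off laterally. The lid needs to go about (-0.8, +1.1) mm in the mouth's plane. I'll correct and lower to 10 mm.

Emit:
carry_out([
  {"ax": 0,"ay": 0,"az": 0,"dx": -0.4,"dy": 1.2,"dz": -0.4,"gripper": 1},
  {"ax": 0,"ay": 0,"az": 0,"dx": 3,"dy": 0.3,"dz": -6,"gripper": 1},
  {"ax": 0,"ay": 0,"az": 0,"dx": 6.2,"dy": -0.5,"dz": -12,"gripper": 1},
  {"ax": 0,"ay": 0,"az": 0,"dx": 9.3,"dy": -1.4,"dz": -17.7,"gripper": 1},
  {"ax": 0,"ay": 0,"az": 0,"dx": 9.3,"dy": -1.4,"dz": -17.7,"gripper": 1},
  {"ax": 0,"ay": 0,"az": 0,"dx": 9.3,"dy": -1.4,"dz": -17.7,"gripper": 1},
])

```text
t: 7.35
ee_pos: [0.591, -0.0743, 0.1852]
tcp_rot: [151.7, -10.7, 55.9]
force: [0.5, -0.3, -4.9]
opening: 0.0158
finger_force: 60.8
```

```bash
cat > chk.py <<'E'
from h import *
w=cam('wrist');o=observe();Rt,p=tool(o)
d=p-c0;print('mouth',(d@X).round(4),(d@Y).round(4),(d@N).round(4),'ang',np.degrees(np.arctan2(Rt[:,0]@Y,Rt[:,0]@X)).round(2),'tilt',np.degrees(np.arccos(min(1,-Rt[:,2]@N))).round(2))
F=np.array(o['force'])-np.array([-.6,-.2,-4.5]);T=np.array(o['ft_torque']);print('F mouth',(F@X).round(1),(F@Y).round(1),(F@N).round(1),'T',(T@X).round(2),(T@Y).round(2),(T@N).round(2))
h=cv2.cvtColor(w['color'],cv2.COLOR_RGB2HSV).astype(int)
b=(h[...,0]>10)&(h[...,0]<28)&(h[...,1]>90)&(h[...,2]>60)
ys,xs=np.nonzero(b[110:175,290:355]);print('brass',xs.mean()+290,ys.mean()+110,len(xs),'bbox',xs.min()+290,xs.max()+290,ys.min()+110,ys.max()+110)
E
python3 - <<'E'
from chk import *
save(w,'k.png',(290,110,350,170),8)
E
```

```text
mouth -0.0008 -0.0004 0.0585 ang 68.26 tilt 0.06
F mouth 0.7 1.6 -1.0 T 0.18 0.65 -0.01
brass 321.00467289719626 139.7570093457944 214 bbox 313 329 133 147
```

View pics/k.png

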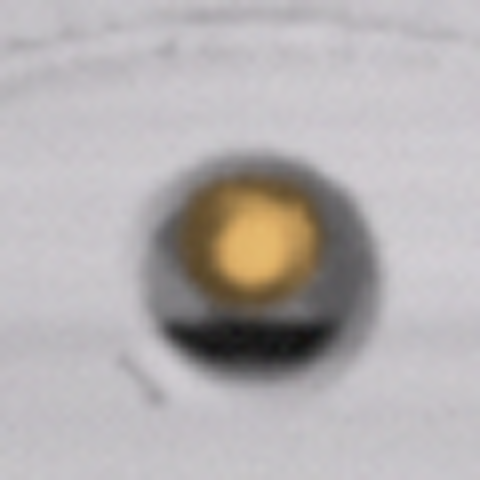

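The stud (321.2,140) sits inside the hole (322.7,143.1), under 1 mm off. One small correction, then I'll lower gently.

Emit:
carry_out([
  {"ax": 0,"ay": 0,"az": 0,"dx": 0,"dy": 0.8,"dz": -0.1,"gripper": 1},
  {"ax": 0,"ay": 0,"az": 0,"dx": 1.4,"dy": 0.4,"dz": -2.7,"gripper": 1},
  {"ax": 0,"ay": 0,"az": 0,"dx": 2.9,"dy": 0,"dz": -5.3,"gripper": 1},
  {"ax": 0,"ay": 0,"az": 0,"dx": 2.9,"dy": 0,"dz": -5.3,"gripper": 1},
  {"ax": 0,"ay": 0,"az": 0,"dx": 2.9,"dy": 0,"dz": -5.3,"gripper": 1},
])

```text
t: 8.02
ee_pos: [0.5939, -0.0744, 0.1799]
tcp_rot: [151.7, -10.7, 55.9]
force: [-0.5, 0.1, -4.6]
opening: 0.0162
finger_force: 60.9
```

```bash
python3 chk.py
```

```text
mouth -0.0009 0.0004 0.0525 ang 68.26 tilt 0.08
F mouth 0.6 -0.4 1.1 T -0.01 0.6 -0.04
brass 322.0679245283019 140.8490566037736 265 bbox 313 331 132 150
```

No contact with the studs already deep in the holes. I'll lower the last 4 mm.

Emit:
carry_out([
  {"ax": 0,"ay": 0,"az": 0,"dx": 0.7,"dy": -0.2,"dz": -1.3,"gripper": 1},
  {"ax": 0,"ay": 0,"az": 0,"dx": 1.4,"dy": -0.4,"dz": -2.6,"gripper": 1},
  {"ax": 0,"ay": 0,"az": 0,"dx": 1.9,"dy": -0.5,"dz": -3.4,"gripper": 1},
  {"ax": 0,"ay": 0,"az": 0,"dx": 1.9,"dy": -0.5,"dz": -3.4,"gripper": 1},
])

```text
t: 8.57
ee_pos: [0.5956, -0.0749, 0.1769]
tcp_rot: [151.7, -10.7, 55.9]
force: [-7.2, 1.0, 6.3]
opening: 0.0161
finger_force: 62.7
```

```bash
python3 chk.py
```

```text
mouth -0.001 0.0004 0.049 ang 68.27 tilt 0.09
F mouth -1.4 -1.3 11.4 T -0.15 0.89 -0.0
brass 322.0177304964539 141.70567375886526 282 bbox 313 331 132 151
```

Contact of 11 N along the axis with the TCP at 49.0 mm (home is 48.7), so the lid is home. Release and withdraw.

Emit:
carry_out([
  {"ax": 0,"ay": 0,"az": 0,"dx": 0,"dy": 0,"dz": 0,"gripper": 0},
  {"ax": 0,"ay": 0,"az": 0,"dx": 0,"dy": 0,"dz": 0,"gripper": -0.3},
  {"ax": 0,"ay": 0,"az": 0,"dx": 0,"dy": 0,"dz": 0,"gripper": -0.3},
  {"ax": 0,"ay": 0,"az": 0,"dx": -9.7,"dy": 2.6,"dz": 17.3,"gripper": -0.3},
  {"ax": 0,"ay": 0,"az": 0,"dx": -29,"dy": 7.8,"dz": 52,"gripper": -0.3},
  {"ax": 0,"ay": 0,"az": 0,"dx": -53,"dy": 14.3,"dz": 95,"gripper": -0.3},
  {"ax": 0,"ay": 0,"az": 0,"dx": -72,"dy": 19.5,"dz": 130,"gripper": -0.3},
  {"ax": 0,"ay": 0,"az": 0,"dx": -72,"dy": 19.5,"dz": 130,"gripper": -0.3},
])

```text
t: 9.62
ee_pos: [0.5239, -0.0552, 0.3095]
tcp_rot: [151.5, -10.8, 55.9]
force: [0.9, -0.7, -0.2]
opening: 0.0556
finger_force: 0.0
```

```bash
python3 - <<'E'
from chk import *
t=cam('top');s=cam('scene')
a=dirm(68.27);c=c0-.001*X*0
def bl(m,box,amin):
    x0,y0,x1,y1=box; n,l,st,cc=cv2.connectedComponentsWithStats(m[y0:y1,x0:x1].astype(np.uint8))
    return [(round(float(cc[i][0])+x0,1),round(float(cc[i][1])+y0,1),int(st[i][4])) for i in range(1,n) if st[i][4]>=amin]
print('brass wrist',bl(b,(150,60,500,390),5))
for k in range(3): print('studs w (h=14)',np.round(proj(w,c0+.057*dirm(68.27+120*k)+.014*N),1))
print('vent',np.round(proj(w,c0-.046*a+.012*N),1))
dk=w['color'].max(2)<40
print('handle ends pred',np.round(proj(w,c0+.038*a+.052*N),1),np.round(proj(w,c0-.038*a+.052*N),1))
print('dark wrist',bl(dk,(200,60,450,260),60))
# knob
for n,d,box in [('t',t,(290,110,320,145)),('s',s,(245,150,275,185))]: print(n,bl(d['color'].max(2)<45,box,10))
K=c0+.098*Y+.092*N+.15*(np.sin(2.)*X-np.cos(2.)*Y);print('knob pred',K,np.round(proj(t,K),1),np.round(proj(s,K),1),np.round(proj(w,K),1))
E
```

```text
mouth 0.0002 0.0005 0.1995 ang 68.27 tilt 0.23
F mouth 3.2 0.3 3.6 T 0.01 0.25 -0.01
brass 318.9384615384615 127.06153846153846 65 bbox 315 323 123 131
brass wrist [(318.9, 127.1, 65), (228.4, 202.2, 9), (272.6, 209.1, 68), (365.5, 208.9, 69), (318.3, 232.7, 13)]
studs w (h=14) [319.9 129.1]
studs w (h=14) [272.9 212.2]
studs w (h=14) [367.2 212. ]
vent [320.  227.2]
handle ends pred [320.  153.6] [320.1 235. ]
dark wrist [(317.5, 192.2, 1166), (222.4, 193.5, 935), (261.7, 254.7, 60), (380.4, 254.7, 71)]
t [(303.9, 127.5, 49)]
s [(260.2, 167.2, 69)]
knob pred [0.73142171 0.05429518 0.28287164] [304.1 127.1] [261.  166.5] [407.8 -39. ]
```

All three studs show through the lid's holes, at (319,127), (273,209), (366,209), as predicted. The lid is home and released. Now I'll plan the keeper moves.

```bash
sed -i 's/^c0=.*/c0=np.array([.6198,-.0808,.1348])/' h.py; cat >> h.py <<'E'
def knobpose(th,ang,h):
    x=dirm(ang);R=np.column_stack([x,np.cross(-N,x),-N])
    return R,c0+.098*Y+h*N+.15*(np.sin(th)*X-np.cos(th)*Y)
E
python3 - <<'E'
from h import *
o=observe();t=cam('top')
R,p=knobpose(2.0,190,.165);delta(o,R,p);print('N',N, 'knob',knobpose(2,190,.092)[1])
print('wall foot', onz(t,300,123,0.0),onz(t,300,112,0.05))
E
```

```text
rotvec [-1.0258  0.2777  1.8398] d mm [172.1 120.2  39.9]
N [-0.48273632  0.13025225  0.8660254 ] knob [0.73122171 0.05529518 0.28267164]
wall foot [0.81094936 0.08561162 0.        ] [0.83597832 0.08303181 0.05      ]
```

Emit:
carry_out([
  {"ax": -0.0855,"ay": 0.0231,"az": 0.1533,"dx": 8,"dy": 6,"dz": 20,"gripper": -0.3},
  {"ax": -0.171,"ay": 0.0463,"az": 0.3066,"dx": 20,"dy": 14,"dz": 30,"gripper": -0.3},
  {"ax": -0.2565,"ay": 0.0694,"az": 0.46,"dx": 35,"dy": 25,"dz": 40,"gripper": -0.3},
  {"ax": -0.342,"ay": 0.0926,"az": 0.6133,"dx": 50,"dy": 35,"dz": 40,"gripper": -0.3},
  {"ax": -0.4274,"ay": 0.1157,"az": 0.7666,"dx": 66,"dy": 46,"dz": 40,"gripper": -0.3},
  {"ax": -0.5129,"ay": 0.1389,"az": 0.92,"dx": 82,"dy": 57,"dz": 40,"gripper": -0.3},
  {"ax": -0.5984,"ay": 0.162,"az": 1.0732,"dx": 98,"dy": 68,"dz": 40,"gripper": -0.3},
  {"ax": -0.684,"ay": 0.1851,"az": 1.2265,"dx": 114,"dy": 80,"dz": 40,"gripper": -0.3},
  {"ax": -0.7694,"ay": 0.2083,"az": 1.38,"dx": 130,"dy": 91,"dz": 40,"gripper": -0.3},
  {"ax": -0.855,"ay": 0.2314,"az": 1.5332,"dx": 145,"dy": 101,"dz": 40,"gripper": -0.3},
  {"ax": -0.94,"ay": 0.2546,"az": 1.6865,"dx": 160,"dy": 111,"dz": 40,"gripper": -0.3},
  {"ax": -1.0258,"ay": 0.2777,"az": 1.8398,"dx": 172,"dy": 120,"dz": 40,"gripper": -0.3},
])

```text
t: 11.32
ee_pos: [0.6966, 0.065, 0.3445]
tcp_rot: [-174.1, 29.3, 176.8]
force: [0.2, -0.2, -0.4]
opening: 0.0558
finger_force: 0.0
```

Emit:
carry_out([
  {"ax": 0,"ay": 0,"az": 0,"dx": 0,"dy": 0,"dz": 0,"gripper": -0.3},
  {"ax": 0,"ay": 0,"az": 0,"dx": 0,"dy": 0,"dz": 0,"gripper": -0.3},
])

```text
t: 11.58
ee_pos: [0.6955, 0.0644, 0.3454]
tcp_rot: [-174.4, 29.4, 176.2]
force: [-0.2, -0.1, 0.6]
opening: 0.0553
finger_force: 0.0
```

```bash
python3 - <<'E'
from h import *
o=observe();Rt,p=tool(o);print(p,o['joints'].round(1),o['force'].round(1))
d=p-c0;print('mouth',(d@X).round(4),(d@Y).round(4),(d@N).round(4),'ang',np.degrees(np.arctan2(Rt[:,0]@Y,Rt[:,0]@X)).round(2))
w=cam('wrist')
K=knobpose(2.0,190,.1095)[1];print('knob top pred',np.round(proj(w,K),1),'grip axis',np.round(proj(w,p+.006*Rt[:,2]),1))
m=(w['color'].max(2)<45).astype(np.uint8); n,l,st,cc=cv2.connectedComponentsWithStats(m)
print([(cc[i].round(1).tolist(),st[i].tolist()) for i in range(1,n) if st[i][4]>100])
delta(o,*knobpose(2.0,190,.102))
E
```

```text
[0.69550724 0.06437552 0.34541073] [  4.7  20.1  83.  -12.9  49.1 -73.9] [-0.2 -0.1  0.6]
mouth 0.1359 0.1599 0.1648 ang -170.2
knob top pred [321.2 237. ] grip axis [320.5 278.1]
[([162.3, 18.5], [128, 0, 70, 40, 992]), ([321.7, 226.0], [308, 209, 29, 36, 749]), ([323.3, 348.3], [74, 247, 495, 153, 33105])]
rotvec [-0.0021 -0.0015  0.0031] d mm [ 30.9  -7.8 -54.1]
```

The knob is in line with the grip (column 322 against a predicted 321). Descend and grip.

Emit:
carry_out([
  {"ax": 0,"ay": 0,"az": 0,"dx": 10,"dy": -2.6,"dz": -18,"gripper": -0.3},
  {"ax": 0,"ay": 0,"az": 0,"dx": 20,"dy": -5.2,"dz": -36,"gripper": -0.3},
  {"ax": 0,"ay": 0,"az": 0,"dx": 31,"dy": -7.8,"dz": -54,"gripper": -0.3},
  {"ax": 0,"ay": 0,"az": 0,"dx": 31,"dy": -7.8,"dz": -54,"gripper": -0.3},
  {"ax": 0,"ay": 0,"az": 0,"dx": 31,"dy": -7.8,"dz": -54,"gripper": 0.2},
  {"ax": 0,"ay": 0,"az": 0,"dx": 31,"dy": -7.8,"dz": -54,"gripper": 1},
  {"ax": 0,"ay": 0,"az": 0,"dx": 31,"dy": -7.8,"dz": -54,"gripper": 1},
  {"ax": 0,"ay": 0,"az": 0,"dx": 31,"dy": -7.8,"dz": -54,"gripper": 1},
  {"ax": 0,"ay": 0,"az": 0,"dx": 31,"dy": -7.8,"dz": -54,"gripper": 1},
], grip_force=40)

```text
t: 12.75
ee_pos: [0.7269, 0.0569, 0.2935]
tcp_rot: [-174.3, 29.6, 176.4]
force: [-5.1, 1.6, 6.7]
opening: 0.0177
finger_force: 39.1
```

```bash
cat > plan.py <<'E'
from h import *
import sys
o=observe();Rt,p=tool(o);print(p,o['joints'].round(1),o['force'].round(1),o['opening'])
d=p-c0;print('mouth',(d@X).round(4),(d@Y).round(4),(d@N).round(4),'ang',np.degrees(np.arctan2(Rt[:,0]@Y,Rt[:,0]@X)).round(2))
q=d-.098*Y; print('theta',np.arctan2(q@X,-(q@Y)),'r',np.hypot(q@X,q@Y))
for th in eval(sys.argv[1]):
    ang=100+90*th/2
    print(round(th,3),end=' ');delta(o,*knobpose(th,ang,.102))
E
python3 plan.py 'np.arange(1.86,.1,-.14)'
```

```text
[0.72692074 0.05693938 0.29350533] [  3.7  25.3  83.3 -13.5  43.5 -73.7] [-5.1  1.6  6.7] 0.017712871436263957
mouth 0.1378 0.1609 0.1037 ang -170.0
theta 1.9988208333669584 r 0.15151272241075078
1.86 rotvec [ 0.0526 -0.0133 -0.0956] d mm [  0.5 -21.    1.5]
1.72 rotvec [ 0.1058 -0.0276 -0.1908] d mm [ -1.  -41.8   3.8]
1.58 rotvec [ 0.1589 -0.0419 -0.286 ] d mm [ -5.1 -62.3   4.6]
1.44 rotvec [ 0.212  -0.0562 -0.3812] d mm [-11.6 -82.3   4. ]
1.3 rotvec [ 0.2652 -0.0705 -0.4764] d mm [ -20.4 -101.2    1.9]
1.16 rotvec [ 0.3183 -0.0848 -0.5716] d mm [ -31.5 -118.7   -1.6]
1.02 rotvec [ 0.3714 -0.0991 -0.6668] d mm [ -44.4 -134.5   -6.5]
0.88 rotvec [ 0.4246 -0.1134 -0.762 ] d mm [ -59.1 -148.2  -12.6]
0.74 rotvec [ 0.4777 -0.1277 -0.8572] d mm [ -75.1 -159.6  -19.8]
0.6 rotvec [ 0.5308 -0.142  -0.9524] d mm [ -92.3 -168.5  -28. ]
0.46 rotvec [ 0.584  -0.1563 -1.0475] d mm [-110.2 -174.6  -37.1]
0.32 rotvec [ 0.6371 -0.1706 -1.1427] d mm [-128.5 -178.   -46.8]
0.18 rotvec [ 0.6903 -0.1849 -1.2379] d mm [-146.8 -178.4  -56.9]
```

Emit:
carry_out([
  {"ax": 0.0526,"ay": -0.0133,"az": -0.0956,"dx": 0.5,"dy": -21,"dz": 1.5,"gripper": 1},
  {"ax": 0.1058,"ay": -0.0276,"az": -0.1908,"dx": -1,"dy": -41.8,"dz": 3.8,"gripper": 1},
  {"ax": 0.1589,"ay": -0.0419,"az": -0.286,"dx": -5,"dy": -62.3,"dz": 4.6,"gripper": 1},
  {"ax": 0.212,"ay": -0.0562,"az": -0.3812,"dx": -11.6,"dy": -82.3,"dz": 4,"gripper": 1},
  {"ax": 0.2652,"ay": -0.0705,"az": -0.4764,"dx": -20.4,"dy": -101.2,"dz": 1.9,"gripper": 1},
  {"ax": 0.3183,"ay": -0.0848,"az": -0.5716,"dx": -31.5,"dy": -118.7,"dz": -1.6,"gripper": 1},
  {"ax": 0.3714,"ay": -0.0991,"az": -0.6668,"dx": -44.4,"dy": -134.5,"dz": -6.5,"gripper": 1},
  {"ax": 0.4246,"ay": -0.1134,"az": -0.762,"dx": -59,"dy": -148.2,"dz": -12.6,"gripper": 1},
  {"ax": 0.4777,"ay": -0.1277,"az": -0.8572,"dx": -75,"dy": -159.6,"dz": -19.8,"gripper": 1},
  {"ax": 0.5308,"ay": -0.142,"az": -0.9524,"dx": -92.3,"dy": -168.5,"dz": -28,"gripper": 1},
])

```text
t: 14.0
ee_pos: [0.6373, -0.1135, 0.2689]
tcp_rot: [154.7, 17.7, 107.7]
force: [0.4, -3.3, 21.9]
opening: 0.0179
finger_force: 40.8
```

```bash
python3 plan.py '[.46,.32,.2,.1,.05,0,-.01,-.02]'
```

```text
[ 0.63726374 -0.11345435  0.26889225] [-15.5  19.6  98.    0.4  31.8 -37.4] [ 0.4 -3.3 21.9] 0.017883403240697635
mouth 0.089 -0.027 0.1034 ang 126.77
theta 0.6188985700365646 r 0.1534373802115741
0.46 rotvec [ 0.0541 -0.0043 -0.0915] d mm [-20.5  -4.2 -12.5]
0.32 rotvec [ 0.1076 -0.0188 -0.1864] d mm [-38.8  -7.6 -22.2]
0.2 rotvec [ 0.1535 -0.0312 -0.2678] d mm [-54.6  -8.1 -30.9]
0.1 rotvec [ 0.1917 -0.0416 -0.3356] d mm [-67.5  -6.9 -38.3]
0.05 rotvec [ 0.2108 -0.0467 -0.3696] d mm [-73.9  -5.8 -42. ]
0 rotvec [ 0.2299 -0.0519 -0.4035] d mm [-80.2  -4.3 -45.8]
-0.01 rotvec [ 0.2337 -0.053  -0.4102] d mm [-81.5  -3.9 -46.5]
-0.02 rotvec [ 0.2376 -0.054  -0.417 ] d mm [-82.7  -3.6 -47.3]
```

Swinging well. The tool presses about 18 N down along the axis, so I'll ease up 1.5 mm while continuing.

Emit:
carry_out([
  {"ax": 0.027,"ay": -0.002,"az": -0.046,"dx": -11,"dy": -2,"dz": -5,"gripper": 1},
  {"ax": 0.0541,"ay": -0.0043,"az": -0.0915,"dx": -21.2,"dy": -4,"dz": -11.2,"gripper": 1},
  {"ax": 0.081,"ay": -0.0116,"az": -0.139,"dx": -30.4,"dy": -5.7,"dz": -16,"gripper": 1},
  {"ax": 0.1076,"ay": -0.0188,"az": -0.1864,"dx": -39.5,"dy": -7.4,"dz": -20.9,"gripper": 1},
  {"ax": 0.1305,"ay": -0.025,"az": -0.2271,"dx": -47.4,"dy": -7.7,"dz": -25.2,"gripper": 1},
  {"ax": 0.1535,"ay": -0.0312,"az": -0.2678,"dx": -55.3,"dy": -7.9,"dz": -29.6,"gripper": 1},
  {"ax": 0.1917,"ay": -0.0416,"az": -0.3356,"dx": -68.2,"dy": -6.7,"dz": -37,"gripper": 1},
  {"ax": 0.1917,"ay": -0.0416,"az": -0.3356,"dx": -68.2,"dy": -6.7,"dz": -37,"gripper": 1},
])

```text
t: 15.0
ee_pos: [0.5675, -0.12, 0.2303]
tcp_rot: [150.9, 7.1, 87.7]
force: [-10.8, -12.3, 26.6]
opening: 0.018
finger_force: 42.7
```

```bash
python3 plan.py '[.05,0.02,0,-.01,-.02,-.03]'
```

```text
[ 0.56754365 -0.11995918  0.23027226] [-19.   18.  108.8   5.3  23.5 -22.8] [-10.8 -12.3  26.6] 0.017962433855563707
mouth 0.0129 -0.0514 0.1028 ang 104.63
theta 0.08597273173594489 r 0.1499740419397778
0.05 rotvec [ 0.0166 -0.0074 -0.0376] d mm [-4.2  0.7 -3.4]
0.02 rotvec [ 0.028  -0.0104 -0.058 ] d mm [-8.   1.6 -5.6]
0 rotvec [ 0.0356 -0.0125 -0.0716] d mm [-10.5   2.2  -7.1]
-0.01 rotvec [ 0.0393 -0.0135 -0.0784] d mm [-11.8   2.6  -7.9]
-0.02 rotvec [ 0.0431 -0.0145 -0.0852] d mm [-13.    2.9  -8.6]
-0.03 rotvec [ 0.0469 -0.0155 -0.092 ] d mm [-14.3   3.3  -9.4]
```

Emit:
carry_out([
  {"ax": 0,"ay": 0,"az": 0,"dx": -1.5,"dy": -0.7,"dz": 2.2,"gripper": 1},
  {"ax": 0.0166,"ay": -0.0074,"az": -0.0376,"dx": -5.7,"dy": 0,"dz": -1.2,"gripper": 1},
  {"ax": 0.028,"ay": -0.0104,"az": -0.058,"dx": -9.5,"dy": 0.9,"dz": -3.4,"gripper": 1},
  {"ax": 0.0356,"ay": -0.0125,"az": -0.0716,"dx": -12,"dy": 1.5,"dz": -4.9,"gripper": 1},
  {"ax": 0.0356,"ay": -0.0125,"az": -0.0716,"dx": -12,"dy": 1.5,"dz": -4.9,"gripper": 1},
])

```text
t: 15.62
ee_pos: [0.5554, -0.1174, 0.2238]
tcp_rot: [150.6, 4.9, 83.7]
force: [4.6, -3.8, 2.0]
opening: 0.0181
finger_force: 45.0
```

```bash
cat >> plan.py <<'E'
F=o['force'];print('F X Y N',(F@X).round(1),(F@Y).round(1),(F@N).round(1))
E
python3 plan.py '[0,-.02,-.03]'
```

```text
[ 0.55542305 -0.11743954  0.22376111] [-19.1  17.8 110.8   5.7  21.8 -18.8] [ 4.6 -3.8  2. ] 0.018082812491457732
mouth -0.0011 -0.0521 0.1033 ang 100.08
theta -0.00719648851853835 r 0.1501488477641222
0 rotvec [-0.0017 -0.003  -0.0021] d mm [ 1.6 -0.3 -0.6]
-0.02 rotvec [ 0.0058 -0.0051 -0.0157] d mm [-0.9  0.4 -2.1]
-0.03 rotvec [ 0.0096 -0.0061 -0.0225] d mm [-2.2  0.8 -2.9]
F X Y N 5.8 -2.4 -1.0
```

Emit:
carry_out([
  {"ax": 0,"ay": 0,"az": 0,"dx": -1.3,"dy": 0.3,"dz": -0.8,"gripper": 1},
  {"ax": 0,"ay": 0,"az": 0,"dx": -2.5,"dy": 0.7,"dz": -1.5,"gripper": 1},
  {"ax": 0,"ay": 0,"az": 0,"dx": -2.5,"dy": 0.7,"dz": -1.5,"gripper": 1},
])

```text
t: 16.0
ee_pos: [0.5534, -0.1169, 0.2226]
tcp_rot: [150.5, 4.9, 83.7]
force: [6.9, -4.7, 1.0]
opening: 0.0175
finger_force: 44.9
```

```bash
python3 plan.py '[]'
```

```text
[ 0.5534346  -0.11689262  0.22256733] [-19.1  17.8 111.2   5.8  21.4 -19. ] [ 6.9 -4.7  1. ] 0.017539629075349315
mouth -0.0035 -0.0521 0.1033 ang 100.07
theta -0.02306451999940367 r 0.15017486452128234
F X Y N 7.4 -2.7 -3.1
```

Past the latch angle. I'll ease back to see whether the latch takes the load.

Emit:
carry_out([
  {"ax": 0,"ay": 0,"az": 0,"dx": 2.5,"dy": -0.7,"dz": 1.5,"gripper": 1},
  {"ax": 0,"ay": 0,"az": 0,"dx": 5,"dy": -1.4,"dz": 3,"gripper": 1},
  {"ax": 0,"ay": 0,"az": 0,"dx": 5,"dy": -1.4,"dz": 3,"gripper": 1},
])

```text
t: 16.38
ee_pos: [0.5574, -0.118, 0.2249]
tcp_rot: [150.6, 4.9, 83.8]
force: [0.7, -4.8, 4.9]
opening: 0.0174
finger_force: 45.4
```

```bash
python3 plan.py '[]'
```

```text
[ 0.55744412 -0.11796336  0.2248936 ] [-19.1  17.8 110.4   5.5  22.2 -18.7] [ 0.7 -4.8  4.9] 0.017427713324091036
mouth 0.0013 -0.0521 0.1033 ang 100.11
theta 0.008617636915840918 r 0.15012976999957434
F X Y N 4.1 -4.5 3.3
```

Emit:
carry_out([
  {"ax": 0,"ay": 0,"az": 0,"dx": 1,"dy": -0.3,"dz": 0.6,"gripper": 1},
  {"ax": 0,"ay": 0,"az": 0,"dx": 2,"dy": -0.5,"dz": 1.2,"gripper": 1},
  {"ax": 0,"ay": 0,"az": 0,"dx": 2,"dy": -0.5,"dz": 1.2,"gripper": 1},
])

```text
t: 16.75
ee_pos: [0.558, -0.1181, 0.2252]
tcp_rot: [150.8, 4.9, 83.8]
force: [-7.6, -5.9, 4.4]
opening: 0.0172
finger_force: 46.0
```

```bash
python3 plan.py '[]'
```

```text
[ 0.55797603 -0.11810251  0.22515737] [-19.1  17.9 110.1   5.4  22.6 -18.6] [-7.6 -5.9  4.4] 0.01722003269581078
mouth 0.0019 -0.0521 0.1032 ang 100.11
theta 0.01266764753248889 r 0.15013201831843181
F X Y N -2.8 -7.6 6.7
```

The force has reversed and motion stopped at θ≈0.012, so the latch holds. Release and withdraw along the axis.

Emit:
carry_out([
  {"ax": 0,"ay": 0,"az": 0,"dx": -1.5,"dy": 0.4,"dz": -0.9,"gripper": 0.5},
  {"ax": 0,"ay": 0,"az": 0,"dx": -1.5,"dy": 0.4,"dz": -0.9,"gripper": 0},
  {"ax": 0,"ay": 0,"az": 0,"dx": -1.5,"dy": 0.4,"dz": -0.9,"gripper": -0.2},
  {"ax": 0,"ay": 0,"az": 0,"dx": -1.5,"dy": 0.4,"dz": -0.9,"gripper": -0.2},
  {"ax": 0,"ay": 0,"az": 0,"dx": -11,"dy": 3,"dz": 16,"gripper": -0.2},
  {"ax": 0,"ay": 0,"az": 0,"dx": -30,"dy": 8,"dz": 51,"gripper": -0.2},
  {"ax": 0,"ay": 0,"az": 0,"dx": -54,"dy": 14,"dz": 94,"gripper": -0.2},
  {"ax": 0,"ay": 0,"az": 0,"dx": -80,"dy": 20,"dz": 125,"gripper": -0.2},
  {"ax": 0,"ay": 0,"az": 0,"dx": -80,"dy": 20,"dz": 125,"gripper": -0.2},
  {"ax": 0,"ay": 0,"az": 0,"dx": -80,"dy": 20,"dz": 125,"gripper": -0.2},
])

```text
t: 18.0
ee_pos: [0.479, -0.0981, 0.3501]
tcp_rot: [150.7, 4.9, 83.8]
force: [0.7, 0.3, 0.2]
opening: 0.0513
finger_force: 0.0
```

```bash
python3 - <<'E'
from h import *
o=observe();print(o['force'].round(1),o['opening'])
s=cam('scene');w=cam('wrist')
K=knobpose(0.01,90,.092)[1]
for d in(s,w):
    print(d['n'],'knob pred',np.round(proj(d,K),1),'top',np.round(proj(d,K+.0175*N),1),'tip',np.round(proj(d,c0+.098*Y+.067*N+.2*(-Y)),1),'pivot',np.round(proj(d,c0+.098*Y+.067*N),1))
    h=cv2.cvtColor(d['color'],cv2.COLOR_RGB2HSV).astype(int)
    for nm,m in(('blue',(h[...,0]>98)&(h[...,0]<120)&(h[...,1]>120)),('dark',d['color'].max(2)<45)):
        n,l,st,cc=cv2.connectedComponentsWithStats(m.astype(np.uint8))
        print(nm,[(cc[i].round(1).tolist(),st[i].tolist()) for i in range(1,n) if st[i][4]>40 and (d['n']=='wrist' or (240<cc[i][0]<345 and 140<cc[i][1]<250))])
E
```

```text
[0.7 0.3 0.2] 0.05129204156022752
scene knob pred [325.9 169.8] top [328.6 165.6] tip [327.6 170.6] pivot [305.  193.7]
blue [([316.2, 181.9], [305, 172, 26, 21, 212])]
dark [([325.3, 170.4], [322, 166, 8, 10, 47]), ([328.3, 232.1], [322, 215, 15, 30, 146])]
wrist knob pred [331.3 192. ] top [331.8 197.2] tip [320.5 230.8] pivot [356.9  37.6]
blue [([343.1, 114.5], [325, 46, 38, 137, 2208]), ([323.7, 211.6], [305, 192, 46, 42, 1152]), ([204.2, 369.4], [194, 367, 20, 7, 95])]
dark [([247.2, 105.6], [232, 60, 30, 109, 1203]), ([130.1, 131.4], [114, 105, 34, 53, 653]), ([322.6, 150.8], [315, 131, 16, 34, 247]), ([331.2, 192.0], [322, 181, 19, 23, 351]), ([321.0, 347.4], [77, 246, 489, 154, 35145])]
```

The knob lies exactly where the shut position puts it: scene (325,170), wrist (331,192). The keeper is staying latched with the arm clear. Handing in.

```bash
python3 -c "
from station import finish_job
print(finish_job())"
```

```text
the job is handed in; nothing more can be done
None
```

The steel lid is home on the pot's three studs, the keeper bar is swung across and latched, and the job was handed in at about 18 s with the arm clear; I never moved near the beaker or jar, but did not re-check them or the flask in a picture.

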